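# Vent the felt steam box with its lever

### The job

Vent the small steam box on the bench: push the sliding bolt fully back off the lid by its knob, then press the pedal at the long end of the lever down until the arm is on or nearly on its stop post, so that the short end lifts the heavy lid, and finish while still holding it pressed down with the lid up. Work by pushing only: do not touch the lid itself, do not lift the lever out of its notches, and leave the tin, the spool and the jar standing where they are.

Things in the scene. Friction and masses are not known exactly. Their poses are not given: they have to be found in the camera images.
- steam_box: Fixed aluminium box 82 x 110 mm on a grey base plate with 24 mm feet. Origin 24 mm above the bench, below the lever's pin; x points from the lever over the box (x 78 to 160 mm) to the lid hinge, z up. Bolt bracket on the box's -y side (x 105 to 135, y -55 to -145). Pin cheeks at x 0 reach z 86; a rubber-capped stop post (top z 45) stands at x -143 under the lever's long arm
- lid (a joint): Opening of the heavy steel lid (about 2.4 kg, 134 x 114 x 18 mm) in rad; 0 = shut flat, its top 128 mm above the bench. Hinged at x 166 mm in the box frame, it overhangs to x 32 mm, over the lever's short end. With the pedal fully down it stands at about 0.25; it falls shut when the lever is let go
- lid_lip (a point): Middle of the lid's free front edge, 118 mm above the bench when shut
- bolt (a joint): Travel of the steel bolt in m: 0 = fully shot (its rod lies 22 mm over the lid's top and locks it), 0.028 = fully back at its end stop; starts between 0 and 0.006. It slides along the box's -y axis, stays where it is left, and takes about 1.2 N to move
- bolt_knob (a point): Upright knob of the bolt: 12 mm stem with an 18 mm ball; this point is 6 mm below the ball's centre, 165 mm above the bench (ball top 180, bolt rod's top 141). Push it along the box's -y axis. On its lid side there are 30 mm from stem to lid edge, with the rod and a 10 mm guide block (top 146 mm) below
- pedal (a point): Centre of the top of the rubber pedal (46 mm along the lever, 50 mm across) on the long end. At rest 174 mm above the bench, sloping 0.3 rad (outer edge higher); fully down it is at about 87 mm, some 10 mm farther from the pin, sloping 0.3 rad the other way. Raising the lid takes 4 to 7 N here
- lever_pin (a point): Centre of the lever's 12 mm cross pin (52 mm long), 96 mm above the bench. The steel lever is loose: the pin only lies in open notches. Long arm 150 mm towards the box's -x, short arm 60 mm with its tip under the lid's overhang. Axes equal the box's while the lever rests
- salve_tin: Loose round tin, 62 mm across, 18 mm high, origin under its centre; leave it
- spool: Loose thread spool standing upright, 38 mm across, 45 mm high, origin under its centre; leave it
- flux_jar: Loose jar with a screw lid, 58 mm across, 50 mm high, origin under its centre; leave it

How it is judged:
On the way, in this order (a step that is already met when the one before it is completed fails the run):
1. the bolt is pushed fully back (over 24 mm) while the lid is still shut (value of joint bolt above 0.024 m and value of joint lid below 0.06 rad), for 0.2 s.
2. the pedal, pressed by the fingers, raises the lid at least 0.2 rad (value of joint lid above 0.2 rad and contact force between the fingers and lever above 1 N), for 0.2 s.
At the end, for the whole second after the job is handed in: The bolt is at least 24 mm back, the lid stands still between 0.2 and 0.40 rad open, carried by the lever's short end (over 1 N) whose pin is in its notches, while the fingers press the lever with more than 1 N (all of step 2 and value of joint bolt above 0.024 m and value of joint lid below 0.4 rad and velocity of joint lid below 0.05 rad/s and contact force between lever and lid above 1 N and z of lever_pin in the frame of steam_box below 0.08 m); the arm keeps its last pose, push and grip.
It fails at once if the lid is touched by the robot (contact force between the arm and lid above 1 N).
It fails at once if the lid is touched by the fingers (contact force between the fingers and lid above 1 N).
It fails at once if the lever is lifted out of its notches (z of lever_pin in the frame of steam_box above 0.084 m or horizontal distance between lever_pin and steam_box above 0.012 m).
It fails at once if the tin, the spool or the jar is moved more than 15 mm or lifted (distance of any of salve_tin, spool, flux_jar from where it was at the start of the episode above 0.015 m).
It also fails if it takes over 38 s, if anything falls off the work surface, if the arm or the gripper's body presses on something with over 40 N, if the wrist force passes 120 N, or if a joint passes its speed limit or range.

### The arm

A 6-joint arm with a two-finger parallel gripper is mounted at the origin on a cart in front of the work surface, level with it; the furniture and walls round the work are solid. World frame = base frame: x ahead of the robot, y to its left, z up, the work surface at z = 0. Lengths are in m, angles in rad, forces in N, time in s.
With the tool pointing down it reaches from about 0.3 to 0.875 m from the base axis. Payload 6.4 kg.
Tool frame: the origin (TCP) lies at the centre of the arm's flange, where the gripper is bolted on; the fingertips stand 173 mm ahead of it and the grasp point (between the pads) lies 155 mm ahead of it; z points along the fingers, x is the direction in which the jaws open and shut, and the axes are right-handed (so a half turn about z gives the same grasp; the last joint's range is limited). The gripper opens to 85 mm and grips with 20 to 120 N. Pads are 22 mm wide; open, the fingers measure 114 mm over their backs; the gripper's body (76 mm by 85 mm) begins 54 mm behind the grasp point. The pads swing forward as they close: fully open they stand 13 mm farther back than shut.
Start: joints at [-1.385, 0.181, 1.607, -0, 1.354, -0.206], TCP at [0.22, -0.531, 0.405] pointing down, gripper open.
Joint ranges: [-2.99, 2.99], [-0.89, 2.07], [0.3, 2.58], [-1.14, 4.28], [0, 2.63], [-3.12, 3.12]. Speed limits (rad/s): [2.57, 2.57, 3.01, 3.14, 3.14, 3.14].

### API

Orientations are given as a unit quaternion [w, x, y, z].
In Python, from bench import ctrl gives the robot as it stands. The module is installed in compiled form; this text tells all that it offers.
- The arm moves only by the tool move_arm, never from a script. Its argument "moves" is a list of rows, each an object of numbers: "gripper": the opening in per cent of the stroke, from 0 (shut) to 100 (fully open); "x", "y", "z": the shift along the tool's x, y, z in cm; "roll": the turn about the tool's z in degrees. In form: [{"gripper": .., "x": .., "y": .., "z": .., "roll": ..}, ...]. A call has 1 to 5 rows; each row shifts and turns the commanded pose from where the row before left it, along the tool's axes as they then stand; what a row does not reach is not made up. A row lasts 1/8 s, in which the tool goes at most 62.5 mm and 10.7 degrees, less where a joint would pass 70% of its speed; a pose out of reach is approached as far as the arm can. A call is refused whole if a number of a shift passes 6.25 or a number of a turn 10.7, either way. A call with a gripper value outside its range is refused whole. The fingers move at their own pace and stop on an object; the grip force is fixed at half the most. Time passes only in rows, so rows that do not move let the fingers close. It gives the time, the measured TCP pose, the force and the opening at its end, in the units of the state.
- ctrl.get_obs(): the state, without advancing time (a new reading comes with each control period).
- ctrl.camera(name): name is "scene" or "top" or "wrist"; returns a dict with "img" (400x640x3 uint8, red, green, blue), "fx", "fy", "cx", "cy" (pixels), "D" ([k1, k2, p1, p2, k3] as OpenCV has them; the pictures are not rectified), "world_from_camera" (4x4, takes a point from camera to world coordinates); the wrist camera has in their place "tool_from_camera" (4x4, takes a point from camera to tool coordinates, whose origin is the TCP and whose axes are the tool frame's). Camera axes: x right, y up, looking along -z (the intrinsics and any distortion apply to the point x, -y, -z); pixel columns grow to the right and rows downward; lengths in m; the calibration is good to about 2 mm. A picture is of the moment at which its call begins: read the wrist's pose just before it. There is no depth.
- ctrl.hand_in(): hands the job in, once; it reports no verdict.
The state is a dict: "time_s": time; "q": joint angles; "dq": joint speeds; "joint_efforts": joint torques, N m; "eef_pos": TCP position; "eef_rot": TCP orientation; "wrist_force": force on the tool from outside, world axes, zero at the start; "torque": the same for the moment, N m; "opening": opening from 0.0 (shut) to 1.0 (fully open).
Only numpy, scipy, OpenCV 4.12 (cv2) and the standard library are available. Lean on these libraries where they do the work, as an engineer would, in place of code of your own. Each camera call takes 0.05 s, during which the arm holds its last target. There are 200 camera calls.

## Working session

There is one attempt and no reset: what is moved stays moved. The work goes in short steps, Python scripts to look and compute and a tool call to move; the robot and the scene stay as the last step left them, time stands still between calls to the robot, and variables do not carry over. Pictures are saved under pics/ and viewed, about 8 in all and at most 12, crops included, and the job is handed in when it is done.

Besides the shell and the picture viewer there is one more tool, called by a JSON object that holds its "method" and its "body", one argument or row to a line. move_arm: Moves the arm, as the interface text tells. Its arguments: {"type":"object","properties":{"moves":{"type":"array","items":{"type":"object","properties":{"gripper":{"type":"number"},"x":{"type":"number"},"y":{"type":"number"},"z":{"type":"number"},"roll":{"type":"number"}}}}},"required":["moves"]}

```bash
mkdir -p pics; cat > h.py <<'E'
import numpy as np, cv2
from bench import ctrl
def snap(name,fn):
    c=ctrl.camera(name); cv2.imwrite('pics/'+fn,c['img'][:,:,::-1]); return c
def pose(c):
    if 'world_from_camera' in c: return np.array(c['world_from_camera'])
    o=ctrl.get_obs(); from scipy.spatial.transform import Rotation as R
    T=np.eye(4); w,x,y,z=o['eef_rot']; T[:3,:3]=R.from_quat([x,y,z,w]).as_matrix(); T[:3,3]=o['eef_pos']
    return T@np.array(c['tool_from_camera'])
def K(c): return np.array([[c['fx'],0,c['cx']],[0,c['fy'],c['cy']],[0,0,1.]])
def at_z(c,uv,z):
    p=cv2.undistortPoints(np.array([[uv]],float),K(c),np.array(c['D'],float))[0,0]
    T=pose(c); d=T[:3,:3]@np.array([p[0],-p[1],-1]); o=T[:3,3]
    return o+d*(z-o[2])/d[2]
def proj(c,P):
    T=np.linalg.inv(pose(c)); q=(T[:3,:3]@np.atleast_2d(P).T).T+T[:3,3]
    q=q*[1,-1,-1]
    return cv2.projectPoints(q,np.zeros(3),np.zeros(3),K(c),np.array(c['D'],float))[0][:,0]
E
python3 - <<'E'
from h import *
a=snap('top','top1.png'); b=snap('scene','sc1.png')
print(pose(a)[:3,3],pose(b)[:3,3]); print(ctrl.get_obs())
E
```

```text
[0.43455698 0.04154476 0.96057179] [0.16182858 0.7500946  0.6039748 ]
{'time_s': 0.1, 'q': array([-1.38528991e+00,  1.81497972e-01,  1.60791372e+00,  1.48418882e-05,
        1.35381872e+00, -2.06360692e-01]), 'dq': array([ 0.00085542, -0.00169109, -0.00212493, -0.00016454, -0.00012017,
        0.00069145]), 'joint_efforts': array([-3.84316727e-04, -4.45878911e+01, -3.52238059e+01, -4.70111700e-04,
        4.22675323e-03, -4.31471946e-06]), 'eef_pos': array([ 0.21954367, -0.53118938,  0.4038537 ]), 'eef_rot': array([-5.90110011e-04,  8.31237261e-01, -5.55917211e-01, -5.67788580e-04]), 'wrist_force': array([ 0.55904264,  0.9042767 , -0.26111652]), 'torque': array([-0.03924002,  0.01376682,  0.02481623]), 'opening': 1.0004658800755653}
```

View pics/top1.png

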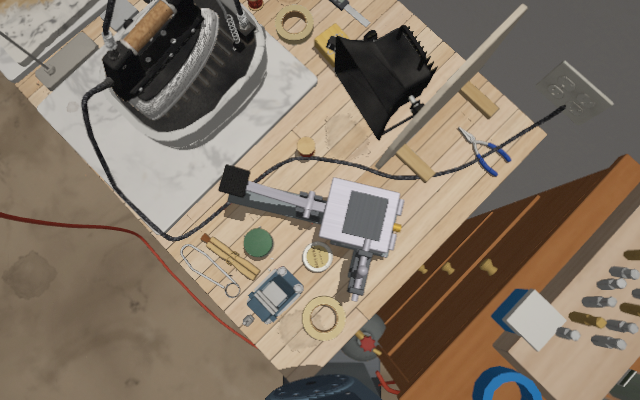

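View pics/sc1.png

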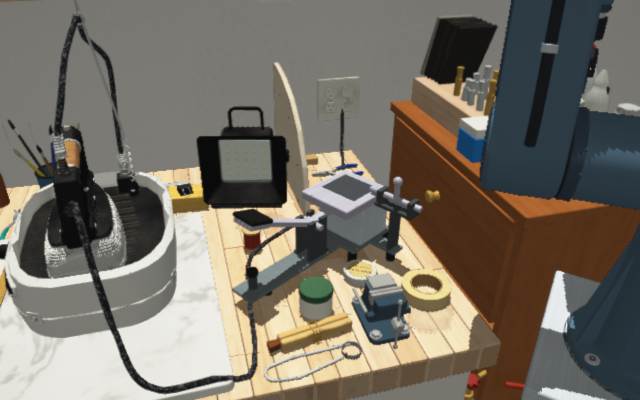

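The top view shows the pedal at about (235,181), the lid at (362,216) and the bolt with its knob near (358,275). The scene view shows the upright knob at (397,185). I'll enlarge both views to get finer pixel positions.

```bash
python3 - <<'E'
import cv2
a=cv2.imread('pics/top1.png')[150:310,205:425]; b=cv2.imread('pics/sc1.png')[160:270,225:445]
f=lambda i,s:cv2.resize(i,None,fx=s,fy=s,interpolation=cv2.INTER_CUBIC)
cv2.imwrite('pics/c1.png',f(a,3.6)); cv2.imwrite('pics/c2.png',f(b,3.6))
E
```

```text
(no output)
```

View pics/c1.png

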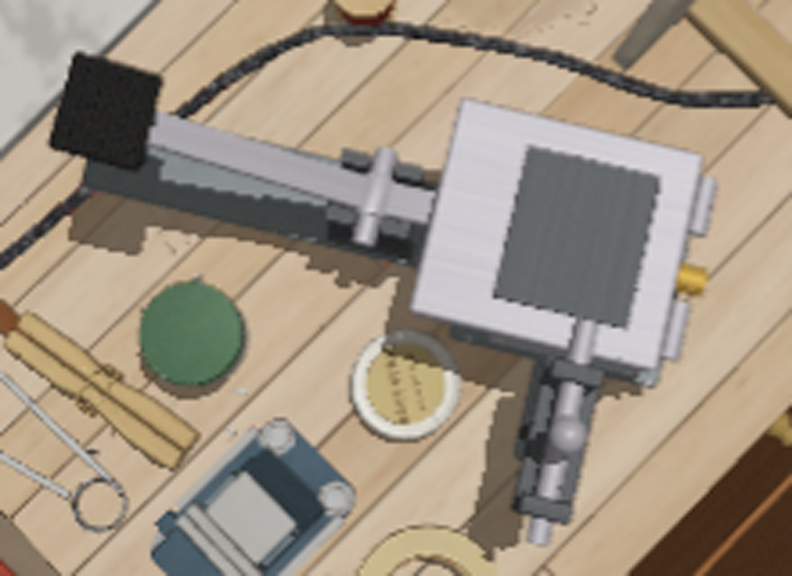

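View pics/c2.png

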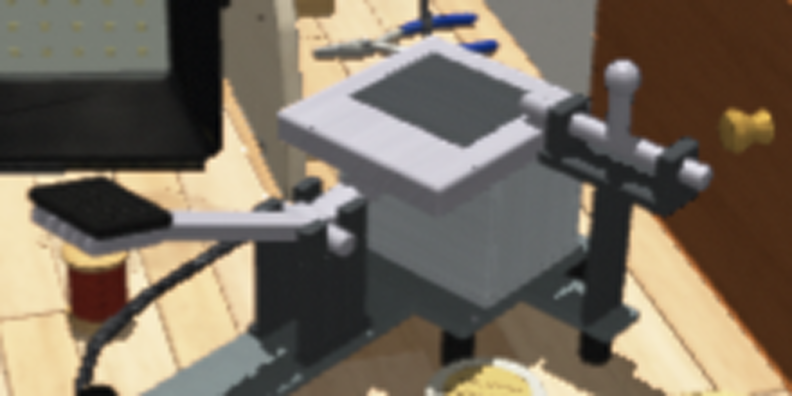

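The enlarged top view gives lid corners at crop (462,99), (704,155), (657,370) and (412,310), the ball at (568,433) and the pedal centre at (107,111). In the scene crop the ball is at (622,74). Next I'll fit the box pose.

```bash
python3 - <<'E'
from h import *
from scipy.optimize import least_squares
a=ctrl.camera('top'); b=ctrl.camera('scene')
t=lambda L:np.array([[205+x/3.6,150+y/3.6] for x,y in L]); s=lambda L:np.array([[225+x/3.6,160+y/3.6] for x,y in L])
lid=t([(462,99),(704,155),(657,370),(412,310)]); ball=t([(568,433)])[0]; ped=t([(107,111)])[0]
slid=s([(279,112),(437,193)]); sball=s([(622,74)])[0]
# box: x,y,yaw, bolt travel-ball y
L=np.array([[.032,.057],[.166,.057],[.166,-.057],[.032,-.057]])
def W(p,P,z):
    c,n=np.cos(p[2]),np.sin(p[2]); P=np.atleast_2d(P); return np.c_[p[0]+c*P[:,0]-n*P[:,1],p[1]+n*P[:,0]+c*P[:,1],np.full(len(P),z)]
def r(p):
    return np.r_[(proj(a,W(p,L,.128))-lid).ravel(),(proj(a,W(p,[.12,p[3]],.171))-ball).ravel(),(proj(a,W(p,[-.14,0],.174))-ped).ravel(),
     (proj(b,W(p,L[[0,3]],.128))-slid).ravel(),(proj(b,W(p,[.12,p[3]],.171))-sball).ravel()]
w=at_z(a,lid.mean(0),.128); d=at_z(a,lid[1],.128)-at_z(a,lid[0],.128)
y=np.arctan2(d[1],d[0]); R=least_squares(r,[w[0]-.1*np.cos(y),w[1]-.1*np.sin(y),y,-.1])
p=R.x; print(p,np.degrees(p[2])); print(R.fun.round(1))
print('knob',W(p,[.12,p[3]],.165),'pedal',W(p,[-.14,0],.174),'pedal meas',at_z(a,ped,.174),'ball meas',at_z(a,ball,.171))
np.save('p.npy',p)
for n,uv,z in [('tin',(405,386),.018),('jar',(192,333),.05),('spool',(365,5),.045)]: print(n,at_z(a,t([uv])[0],z))
o=ctrl.get_obs(); from scipy.spatial.transform import Rotation as Ro
w,x,y,z=o['eef_rot'];print(Ro.from_quat([x,y,z,w]).as_matrix().round(3))
c=snap('wrist','w0.png')
E
```

```text
[ 0.56055157  0.06457298 -1.80425029 -0.09764408] -103.37592674455972
[-0.7 -0.8  3.2  0.5  3.   1.6 -1.4  0.7 -0.1  0.2 -4.8 -1.1 -1.5 -1.2
  0.8 -1.9 -0.3  0.1]
knob [[ 0.43779556 -0.0295829   0.165     ]] pedal [[0.59293905 0.20077522 0.174     ]] pedal meas [0.59103858 0.19234366 0.174     ] ball meas [ 0.4380879  -0.02977489  0.171     ]
tin [0.46449731 0.04813937 0.018     ]
jar [0.49164876 0.1650684  0.05      ]
spool [0.67873057 0.07190892 0.045     ]
[[ 0.382 -0.924 -0.   ]
 [-0.924 -0.382  0.001]
 [-0.001 -0.    -1.   ]]
```

{"method": "move_arm", "body": {
  "moves": [
    {"gripper": 0, "z": -3, "roll": 10.5},
    {"z": -3, "roll": 10.5},
    {"roll": 10.5},
    {"roll": 4.4},
    {}
  ]
}}

```text
validation failed for argument at $.mo...
```

```bash
cat > box.py <<'E'
from h import *
from scipy.spatial.transform import Rotation as Ro
p=np.load('p.npy')
def st():
    o=ctrl.get_obs(); w,x,y,z=o['eef_rot']; R=Ro.from_quat([x,y,z,w]).as_matrix(); return o,R
def tobox(P):
    c,n=np.cos(p[2]),np.sin(p[2]); d=np.array(P[:2])-p[:2]; return np.array([c*d[0]+n*d[1],-n*d[0]+c*d[1]])
def show(target=None):
    o,R=st(); print('t',round(o['time_s'],2),'box xy mm',(1e3*tobox(o['eef_pos'])).round(1),'tipz',round(1e3*(o['eef_pos'][2]-.173),1),
     'F',np.round(o['wrist_force'],1),'open',round(o['opening'],2),'yaw err deg',round(np.degrees(np.arctan2(R[1,0],R[0,0])-p[2]),2))
    if target is not None:
        c,n=np.cos(p[2]),np.sin(p[2]); x,y,z=target
        W=np.array([p[0]+c*x-n*y,p[1]+n*x+c*y,z+.173]); print('tool delta cm',(100*R.T@(W-o['eef_pos'])).round(2))
E
python3 - <<'E'
from h import *
from scipy.optimize import least_squares
a=ctrl.camera('top'); b=ctrl.camera('scene')
t=lambda L:np.array([[205+x/3.6,150+y/3.6] for x,y in L]); s=lambda L:np.array([[225+x/3.6,160+y/3.6] for x,y in L])
lid=t([(462,99),(704,155),(657,370),(412,310)]); ball=t([(568,433)])[0]; ped=t([(107,111)])[0]
slid=s([(279,112),(437,193)]); sball=s([(622,74)])[0]
L=np.array([[.032,.057],[.166,.057],[.166,-.057],[.032,-.057]])
def W(p,P,z):
    c,n=np.cos(p[2]),np.sin(p[2]); P=np.atleast_2d(P); return np.c_[p[0]+c*P[:,0]-n*P[:,1],p[1]+n*P[:,0]+c*P[:,1],np.full(len(P),z)]
def r(p):
    return np.r_[(proj(a,W(p,L,.128))-lid).ravel(),(proj(a,W(p,[.12,p[3]],.171))-ball).ravel(),(proj(a,W(p,[p[4],0],.174))-ped).ravel(),
     (proj(b,W(p,L[[0,3]],.128))-slid).ravel(),(proj(b,W(p,[.12,p[3]],.171))-sball).ravel()]
R=least_squares(r,list(np.load('p.npy')[:4])+[-.13]); np.save('p.npy',R.x); print(R.x,R.fun.round(1))
from box import *
show((.12,-.055,.20)); print(tobox((.438,-.0297)),tobox((.591,.1923)))
E
```

```text
[ 0.56051735  0.06608202 -1.80097649 -0.09789134 -0.12986379] [-1.6 -0.8  2.4  0.2  2.4  1.4 -2.1  0.7 -0.8  0.1 -0.1  0.5 -2.  -0.9
  0.5 -1.6 -0.5  0.3]
t 0.35 box xy mm [ 659.5 -195.6] tipz 231.5 F [-1.1 -0.6  1. ] open 1.0 yaw err deg 35.64
tool delta cm [-35.65 -42.86   3.17]
[ 0.1212085  -0.09743305] [-0.12984372  0.00088167]
```

{"method": "move_arm", "body": {
  "moves": [
    {"gripper": 0, "x": 0, "y": 0, "z": -3, "roll": 10.5},
    {"gripper": 0, "x": 0, "y": 0, "z": -3, "roll": 10.5},
    {"gripper": 0, "x": 0, "y": 0, "z": 0, "roll": 10.5},
    {"gripper": 0, "x": 0, "y": 0, "z": 0, "roll": 4.1},
    {"gripper": 0, "x": 0, "y": 0, "z": 0, "roll": 0}
  ]
}}

```text
time_s: 0.98
eef_pos: [0.2196, -0.5314, 0.4647]
eef_rot: [0.0, -0.622, 0.783, 0.0]
wrist_force: [-0.3, 0.6, -0.3]
opening: 0.001
```

```bash
python3 -c "
from box import *
show((.12,-.055,.20))"
```

```text
t 0.97 box xy mm [ 659.5 -195.6] tipz 291.7 F [-0.3  0.6 -0.3] open 0.0 yaw err deg 0.08
tool delta cm [-53.93 -14.14   9.17]
```

{"method": "move_arm", "body": {
  "moves": [
    {"gripper": 0, "x": -4.5, "y": -1.2, "z": 0, "roll": 0},
    {"gripper": 0, "x": -4.5, "y": -1.2, "z": 0, "roll": 0},
    {"gripper": 0, "x": -4.5, "y": -1.2, "z": 0, "roll": 0},
    {"gripper": 0, "x": -4.5, "y": -1.2, "z": 0, "roll": 0},
    {"gripper": 0, "x": -4.5, "y": -1.2, "z": 0, "roll": 0}
  ]
}}

```text
time_s: 1.6
eef_pos: [0.3297, -0.3246, 0.4647]
eef_rot: [0.0, -0.622, 0.783, -0.0]
wrist_force: [0.5, -0.8, -0.4]
opening: -0.002
```

{"method": "move_arm", "body": {
  "moves": [
    {"gripper": 0, "x": -4.5, "y": -1.2, "z": 0, "roll": 0},
    {"gripper": 0, "x": -4.5, "y": -1.2, "z": 0, "roll": 0},
    {"gripper": 0, "x": -4.5, "y": -1.2, "z": 0, "roll": 0},
    {"gripper": 0, "x": -4.5, "y": -1.2, "z": 0, "roll": 0},
    {"gripper": 0, "x": -4.5, "y": -1.2, "z": 0, "roll": 0}
  ]
}}

```text
time_s: 2.22
eef_pos: [0.4393, -0.1191, 0.4648]
eef_rot: [0.0, -0.622, 0.783, -0.0]
wrist_force: [0.9, 0.5, -0.4]
opening: 0.002
```

```bash
python3 -c "
from box import *
show((.12,-.055,.20))"
```

```text
t 2.23 box xy mm [207.9 -75.8] tipz 291.8 F [ 0.9  0.5 -0.4] open 0.0 yaw err deg 0.15
tool delta cm [-8.79 -2.1   9.18]
```

{"method": "move_arm", "body": {
  "moves": [
    {"gripper": 0, "x": -4.4, "y": -1.0, "z": 1, "roll": 0},
    {"gripper": 0, "x": -4.4, "y": -1.1, "z": 4, "roll": 0},
    {"gripper": 0, "x": 0, "y": 0, "z": 4, "roll": 0},
    {"gripper": 0, "x": 0, "y": 0, "z": 0, "roll": 0}
  ]
}}

```text
time_s: 2.72
eef_pos: [0.4782, -0.0387, 0.3717]
eef_rot: [-0.002, -0.623, 0.783, 0.003]
wrist_force: [-1.2, 0.1, 1.1]
opening: -0.0
```

```bash
python3 -c "
from box import *
show((.12,-.058,.155))
c=snap('wrist','w1.png'); d=snap('scene','s2.png')
i=np.hstack([c['img'],d['img'][:, :]])
a=cv2.resize(c['img'],(480,300)); b=cv2.resize(d['img'][100:280,250:538],(480,300),interpolation=cv2.INTER_CUBIC)
cv2.imwrite('pics/v2.png',np.vstack([a,b])[:,:,::-1])
B=lambda x,y,z:[p[0]+np.cos(p[2])*x-np.sin(p[2])*y,p[1]+np.sin(p[2])*x+np.cos(p[2])*y,z]
print(proj(c,[B(.12,-.0977,.171),B(.032,-.057,.128)])*.75)
"
```

```text
t 2.73 box xy mm [120.8 -56.3] tipz 198.7 F [-1.2  0.1  1.1] open -0.0 yaw err deg 0.19
tool delta cm [-0.08  0.14  4.38]
[[236.74445226 224.47148566]
 [140.07308342 157.92732936]]
```

View pics/v2.png

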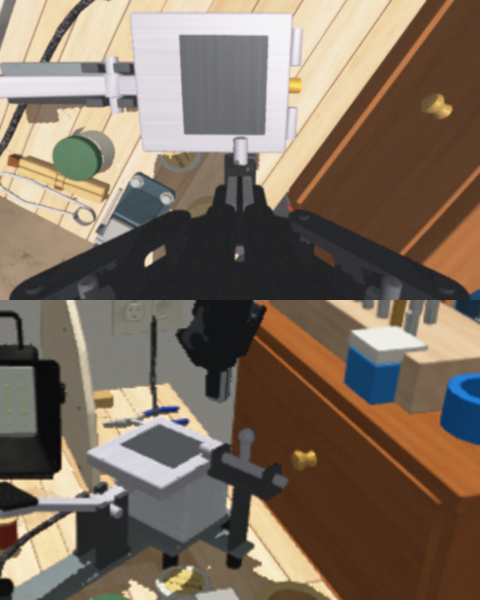

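In the wrist view the bolt rod sits at about (240,150), in line with the closed fingers, and the lid corner at (141,151) is near the prediction. I'll go down on the lid side of the knob.

{"method": "move_arm", "body": {
  "moves": [
    {"gripper": 0, "x": 0, "y": 0.1, "z": 2, "roll": 0},
    {"gripper": 0, "x": 0, "y": 0, "z": 1.5, "roll": 0},
    {"gripper": 0, "x": 0, "y": 0, "z": 0.7, "roll": 0},
    {"gripper": 0, "x": 0, "y": 0, "z": 0, "roll": 0}
  ]
}}

```text
time_s: 3.32
eef_pos: [0.4784, -0.0396, 0.3328]
eef_rot: [-0.0, -0.621, 0.784, 0.0]
wrist_force: [-0.2, -0.1, 1.0]
opening: 0.001
```

```bash
python3 -c "
from box import *
show((.12,-.058,.156))
d=snap('scene','s3.png')
cv2.imwrite('pics/v3.png',cv2.resize(d['img'][130:250,300:460],(640,480),interpolation=cv2.INTER_CUBIC)[:,:,::-1])
"
```

```text
t 3.33 box xy mm [121.7 -55.9] tipz 159.8 F [-0.2 -0.1  1. ] open 0.0 yaw err deg 0.02
tool delta cm [-0.17  0.21  0.38]
```

View pics/v3.png

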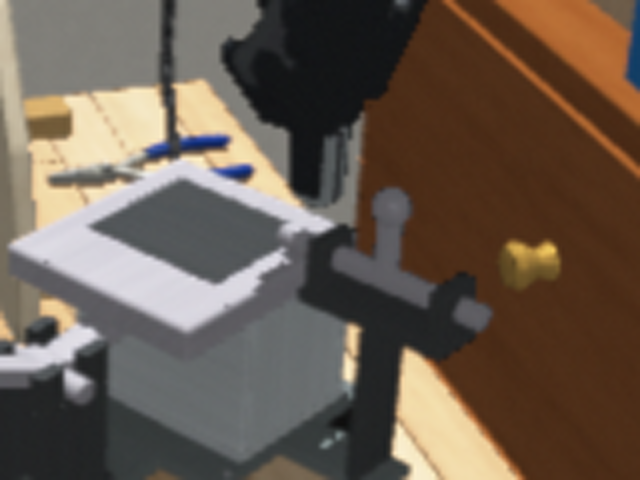

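The tip is on the lid side of the ball, tip at (318,200) and ball at (392,208), and clear of the lid. I'll lower it slightly and push.

{"method": "move_arm", "body": {
  "moves": [
    {"gripper": 0, "x": 0, "y": 0, "z": 0.4, "roll": 0},
    {"gripper": 0, "x": 0, "y": 0.8, "z": 0, "roll": 0},
    {"gripper": 0, "x": 0, "y": 0.8, "z": 0, "roll": 0},
    {"gripper": 0, "x": 0, "y": 0.6, "z": 0, "roll": 0},
    {"gripper": 0, "x": 0, "y": 0.6, "z": 0, "roll": 0}
  ]
}}

```text
time_s: 4.0
eef_pos: [0.4507, -0.0329, 0.3289]
eef_rot: [0.0, -0.621, 0.783, -0.0]
wrist_force: [1.3, 0.2, -0.8]
opening: -0.001
```

{"method": "move_arm", "body": {
  "moves": [
    {"gripper": 0, "x": 0, "y": 0.5, "z": 0, "roll": 0},
    {"gripper": 0, "x": 0, "y": 0.5, "z": 0, "roll": 0},
    {"gripper": 0, "x": 0, "y": 0.3, "z": 0, "roll": 0},
    {"gripper": 0, "x": 0, "y": 0, "z": 0, "roll": 0}
  ]
}}

```text
time_s: 4.5
eef_pos: [0.4382, -0.0301, 0.3287]
eef_rot: [-0.0, -0.621, 0.783, 0.0]
wrist_force: [-0.6, -0.3, 0.7]
opening: 0.002
```

```bash
python3 -c "
from box import *
show((.12,-.101,.156))
d=snap('scene','s4.png')
cv2.imwrite('pics/v4.png',cv2.resize(d['img'][130:250,300:460],(640,480),interpolation=cv2.INTER_CUBIC)[:,:,::-1])
"
```

```text
t 4.5 box xy mm [121.5 -97.2] tipz 155.7 F [-0.6 -0.3  0.7] open 0.0 yaw err deg 0.04
tool delta cm [-0.15  0.38 -0.03]
```

View pics/v4.png

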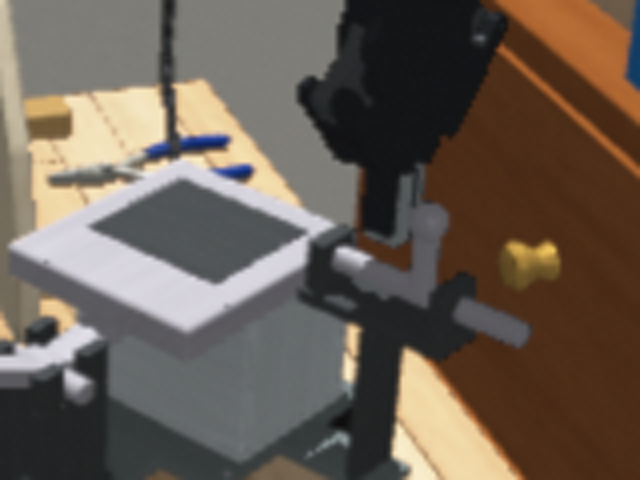

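The bolt is moving: the ball has gone from (392,208) to (430,222). I'll keep going in small steps until the force shows the end stop.

{"method": "move_arm", "body": {
  "moves": [
    {"gripper": 0, "x": 0, "y": 0.3, "z": 0, "roll": 0},
    {"gripper": 0, "x": 0, "y": 0.3, "z": 0, "roll": 0},
    {"gripper": 0, "x": 0, "y": 0, "z": 0, "roll": 0}
  ]
}}

```text
time_s: 4.92
eef_pos: [0.434, -0.0293, 0.3294]
eef_rot: [0.002, -0.621, 0.784, -0.003]
wrist_force: [12.2, -2.7, -7.9]
opening: -0.0
```

{"method": "move_arm", "body": {
  "moves": [
    {"gripper": 0, "x": 0, "y": 0.2, "z": 0, "roll": 0},
    {"gripper": 0, "x": 0, "y": 0, "z": 0, "roll": 0}
  ]
}}

```text
time_s: 5.18
eef_pos: [0.4331, -0.0291, 0.3296]
eef_rot: [0.004, -0.621, 0.784, -0.005]
wrist_force: [19.2, -3.3, -13.6]
opening: -0.003
```

{"method": "move_arm", "body": {
  "moves": [
    {"gripper": 0, "x": 0, "y": 0.2, "z": 0, "roll": 0},
    {"gripper": 0, "x": 0, "y": 0, "z": 0, "roll": 0}
  ]
}}

```text
time_s: 5.42
eef_pos: [0.4321, -0.029, 0.3298]
eef_rot: [0.005, -0.621, 0.784, -0.006]
wrist_force: [26.9, -4.8, -21.4]
opening: -0.004
```

The force is at 27 N and rising with no travel, so the bolt is on its end stop. I'll back off, go up and check.

{"method": "move_arm", "body": {
  "moves": [
    {"gripper": 0, "x": 0, "y": -1.0, "z": 0, "roll": 0},
    {"gripper": 0, "x": 0, "y": -0.8, "z": 0, "roll": 0},
    {"gripper": 0, "x": 0, "y": 0, "z": -4, "roll": 0},
    {"gripper": 0, "x": 0, "y": 0, "z": -4, "roll": 0},
    {"gripper": 0, "x": 0, "y": 0, "z": 0, "roll": 0}
  ]
}}

```text
time_s: 6.05
eef_pos: [0.4471, -0.0321, 0.4119]
eef_rot: [0.001, -0.622, 0.783, -0.002]
wrist_force: [-0.3, 0.3, -0.2]
opening: -0.0
```

```bash
python3 -c "
from box import *
show((-.130,0,.20))
d=snap('scene','s5.png')
cv2.imwrite('pics/v5.png',cv2.resize(d['img'][130:250,300:460],(640,480),interpolation=cv2.INTER_CUBIC)[:,:,::-1])
"
```

```text
t 6.05 box xy mm [121.5 -88. ] tipz 238.9 F [-0.3  0.3 -0.2] open -0.0 yaw err deg 0.05
tool delta cm [-25.14  -8.8    3.92]
```

View pics/v5.png

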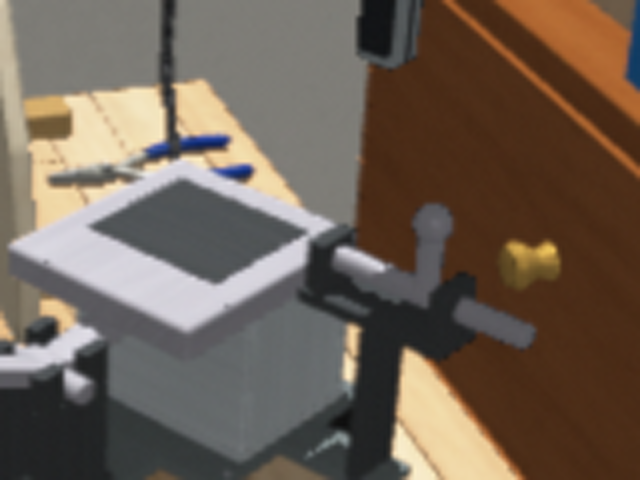

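```bash
python3 -c "
from box import *
d=ctrl.camera('scene')
for uv in [(397.8,180.6),(300+392/4,130+208/4),(300+433/4,130+222/4)]: print(tobox(at_z(d,uv,.171)))
"
```

```text
[ 0.12163439 -0.09796995]
[ 0.11752593 -0.10129125]
[ 0.11925544 -0.12184765]
```

The ball is now at box y −0.122, and a fully withdrawn bolt should put it at −0.121, so the bolt is fully back. Next is the pedal.

{"method": "move_arm", "body": {
  "moves": [
    {"gripper": 0, "x": -5, "y": -1.7, "z": 0, "roll": 0},
    {"gripper": 0, "x": -5, "y": -1.8, "z": 0, "roll": 0},
    {"gripper": 0, "x": -5, "y": -1.8, "z": 0, "roll": 0},
    {"gripper": 0, "x": -5, "y": -1.8, "z": 0, "roll": 0},
    {"gripper": 0, "x": -5.3, "y": -1.7, "z": 0, "roll": 0}
  ]
}}

```text
time_s: 6.78
eef_pos: [0.5898, 0.1959, 0.4064]
eef_rot: [-0.002, -0.621, 0.783, 0.001]
wrist_force: [0.0, -0.1, 0.3]
opening: -0.002
```

{"method": "move_arm", "body": {
  "moves": [
    {"gripper": 0, "x": 0, "y": 0, "z": 2, "roll": 0},
    {"gripper": 0, "x": 0, "y": 0, "z": 1.5, "roll": 0},
    {"gripper": 0, "x": 0, "y": 0, "z": 0, "roll": 0}
  ]
}}

```text
time_s: 7.15
eef_pos: [0.5883, 0.1933, 0.3707]
eef_rot: [-0.003, -0.621, 0.784, 0.001]
wrist_force: [0.8, 0.7, 0.1]
opening: -0.0
```

```bash
python3 -c "
from box import *
show((-.133,0,.18))
d=snap('scene','s6.png')
cv2.imwrite('pics/v6.png',cv2.resize(d['img'][100:280,200:440],(640,480),interpolation=cv2.INTER_CUBIC)[:,:,::-1])
"
```

```text
t 7.15 box xy mm [-130.2   -2. ] tipz 197.7 F [0.8 0.7 0.1] open -0.0 yaw err deg -0.03
tool delta cm [-0.28 -0.21  1.77]
```

View pics/v6.png

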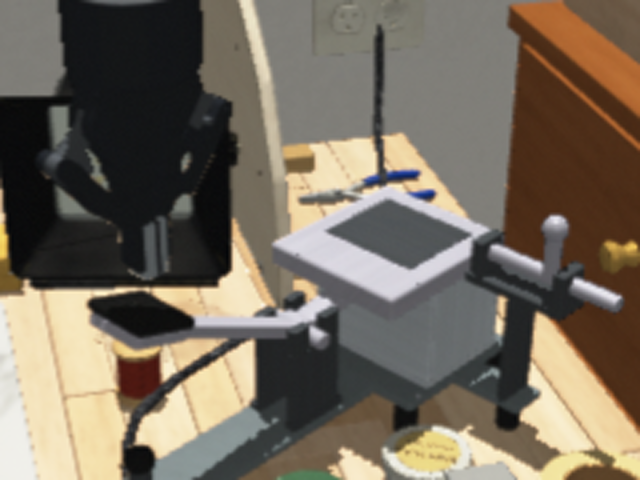

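The closed fingertips, at (148,270), are over the pedal centre at (140,310). I'll press down along the pedal's arc.

{"method": "move_arm", "body": {
  "moves": [
    {"gripper": 0, "x": -0.3, "y": -0.2, "z": 1.2, "roll": 0},
    {"gripper": 0, "x": -0.2, "y": 0, "z": 1.0, "roll": 0},
    {"gripper": 0, "x": -0.3, "y": 0, "z": 0.8, "roll": 0},
    {"gripper": 0, "x": -0.3, "y": 0, "z": 0.8, "roll": 0},
    {"gripper": 0, "x": 0, "y": 0, "z": 0, "roll": 0}
  ]
}}

```text
time_s: 7.82
eef_pos: [0.5943, 0.2052, 0.3364]
eef_rot: [0.001, -0.622, 0.783, -0.0]
wrist_force: [-1.2, 1.1, 5.1]
opening: -0.0
```

```bash
python3 -c "
from box import *
show((-.147,0,.132))"
```

```text
t 7.83 box xy mm [-143.2    1.2] tipz 163.4 F [-1.2  1.1  5.1] open -0.0 yaw err deg 0.05
tool delta cm [-0.38  0.12  3.14]
```

{"method": "move_arm", "body": {
  "moves": [
    {"gripper": 0, "x": -0.1, "y": 0, "z": 0.8, "roll": 0},
    {"gripper": 0, "x": -0.1, "y": 0, "z": 0.8, "roll": 0},
    {"gripper": 0, "x": -0.1, "y": 0, "z": 0.8, "roll": 0},
    {"gripper": 0, "x": 0, "y": 0, "z": 0.8, "roll": 0},
    {"gripper": 0, "x": 0, "y": 0, "z": 0, "roll": 0}
  ]
}}

```text
time_s: 8.45
eef_pos: [0.5954, 0.2088, 0.3051]
eef_rot: [0.002, -0.622, 0.783, -0.0]
wrist_force: [1.2, 3.4, 5.2]
opening: -0.005
```

{"method": "move_arm", "body": {
  "moves": [
    {"gripper": 0, "x": -0.1, "y": 0, "z": 0.8, "roll": 0},
    {"gripper": 0, "x": -0.1, "y": 0, "z": 0.8, "roll": 0},
    {"gripper": 0, "x": 0, "y": 0, "z": 0.8, "roll": 0},
    {"gripper": 0, "x": 0, "y": 0, "z": 0, "roll": 0}
  ]
}}

```text
time_s: 8.95
eef_pos: [0.5958, 0.211, 0.2809]
eef_rot: [0.003, -0.622, 0.783, -0.0]
wrist_force: [1.5, 3.2, 5.2]
opening: -0.001
```

```bash
python3 -c "
from box import *
show((-.150,0,.087))"
```

```text
t 8.95 box xy mm [-149.2    1.3] tipz 107.9 F [1.5 3.2 5.2] open -0.0 yaw err deg 0.06
tool delta cm [-0.07  0.13  2.09]
```

{"method": "move_arm", "body": {
  "moves": [
    {"gripper": 0, "x": -0.1, "y": 0, "z": 0.7, "roll": 0},
    {"gripper": 0, "x": 0, "y": 0, "z": 0.6, "roll": 0},
    {"gripper": 0, "x": 0, "y": 0, "z": 0.4, "roll": 0},
    {"gripper": 0, "x": 0, "y": 0, "z": 0, "roll": 0}
  ]
}}

```text
time_s: 9.45
eef_pos: [0.5958, 0.2116, 0.2636]
eef_rot: [0.002, -0.622, 0.783, -0.0]
wrist_force: [1.1, 5.3, 4.4]
opening: -0.003
```

{"method": "move_arm", "body": {
  "moves": [
    {"gripper": 0, "x": 0, "y": 0, "z": 0.3, "roll": 0},
    {"gripper": 0, "x": 0, "y": 0, "z": 0, "roll": 0}
  ]
}}

```text
time_s: 9.7
eef_pos: [0.5961, 0.2116, 0.2615]
eef_rot: [0.002, -0.622, 0.783, -0.0]
wrist_force: [-0.2, 4.3, 8.5]
opening: 0.005
```

{"method": "move_arm", "body": {
  "moves": [
    {"gripper": 0, "x": 0, "y": 0, "z": 0.2, "roll": 0},
    {"gripper": 0, "x": 0, "y": 0, "z": 0, "roll": 0}
  ]
}}

```text
time_s: 9.95
eef_pos: [0.5962, 0.2116, 0.2612]
eef_rot: [0.002, -0.622, 0.783, -0.001]
wrist_force: [-4.2, 4.4, 18.4]
opening: -0.003
```

```bash
python3 -c "
from box import *
show((-.150,0,.087))
d=snap('scene','s7.png')
cv2.imwrite('pics/v7.png',cv2.resize(d['img'][100:280,200:440],(640,480),interpolation=cv2.INTER_CUBIC)[:,:,::-1])
"
```

```text
t 9.95 box xy mm [-149.8    1.5] tipz 88.2 F [-4.2  4.4 18.4] open -0.0 yaw err deg 0.06
tool delta cm [-0.02  0.15  0.12]
```

View pics/v7.png

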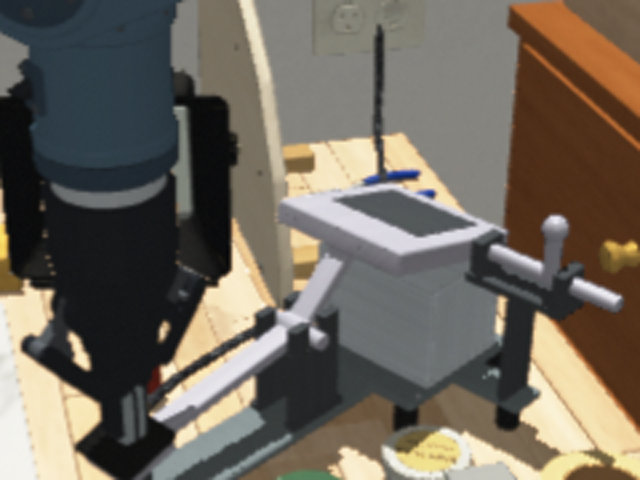

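The pedal is down on its stop, with 18 N at the wrist. The lid stands up on the short end, the pin at (318,330) is in its notches, and the bolt is back. I'll settle and hand in.

{"method": "move_arm", "body": {
  "moves": [
    {"gripper": 0, "x": 0, "y": 0, "z": 0, "roll": 0},
    {"gripper": 0, "x": 0, "y": 0, "z": 0, "roll": 0},
    {"gripper": 0, "x": 0, "y": 0, "z": 0, "roll": 0},
    {"gripper": 0, "x": 0, "y": 0, "z": 0, "roll": 0}
  ]
}}

```text
time_s: 10.5
eef_pos: [0.5962, 0.2116, 0.2612]
eef_rot: [0.002, -0.622, 0.783, -0.001]
wrist_force: [-4.8, 3.0, 19.0]
opening: 0.001
```

```bash
python3 -c "
from box import *
show(); print(ctrl.hand_in()); show()"
```

```text
t 10.5 box xy mm [-149.8    1.5] tipz 88.2 F [-4.8  3.  19. ] open 0.0 yaw err deg 0.06
the job is handed in; nothing more can be done
None
the job is handed in; nothing more can be done
```

I pushed the bolt back by its knob until it hit its end stop, then pressed the pedal down onto the stop post. I handed the job in at 10.5 s, still holding the pedal down with the lid up.

- **Bolt:** the last view put the ball 122 mm out on the box's -y side; fully back should be about 121 mm. The push also met the stop hard, at about 27 N.
- **Pedal and lid:** the fingertips were at 88 mm, against an expected 87 mm, pressing steadily with about 19 N. The picture showed the lid raised on the lever's short end and the pin in its notches. I judged the lid's angle by eye, not by measurement.
- **Loose things:** the tin looked undisturbed in the last picture. The jar and spool were mostly out of view, but the arm did not come near them at bench height.
- **Disagreements:** the fit of the box's position was off by up to 2.4 pixels at the lid's corners. My two readings of the ball's starting position differed by 3 mm. By the readings the bolt moved 20.5 to 24 mm from a start that may already have been up to 6 mm back, so travel past 24 mm rests on the ball's position and the stop. No check failed.

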